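# Start and tighten the wing cap of a sample bottle, then put the bottle in the tray

## Task

The wing cap of the sample bottle is only resting on its threads. Without lifting it off, turn it backward (anticlockwise from above) until it drops into the thread, then clockwise until it is fully home and tight, with the bottle still in its holder. Then lift the closed bottle out by the cap's wing and set it down gently, upright, in the empty steel tray, let go, and leave the other things on the bench alone.

Things in the scene. Friction and masses are not known exactly. Their poses are not given: they have to be found in the camera images.
- bottle: White plastic bottle, loose, 72 x 72 mm square and 88 mm tall, then a round shoulder and a 45 mm neck whose flat rim is 130 mm up; about 0.25 kg. Origin: centre of its underside; z up, x and y square to its sides. It stands in the holder with about 1.5 mm play each side, which keeps it from turning.
- cap: Round grey plastic screw cap, loose, 66 mm diameter, skirt and top 24 mm high, with an upright wing across the top; about 0.1 kg. Origin: centre of the skirt's lower edge; z up, x along the wing. Start: it rests on top of the thread, origin 123 mm above the bottle's, its yaw 0.2 to 0.8 rad anticlockwise of the bottle's; a stop keeps it from turning clockwise to the bottle's yaw.
- wing (a point): Middle of the cap's wing, an upright bar 50 mm long (cap x), 14 mm thick (cap y), from 23 to 54 mm above the cap's origin; this point is 39 mm above it, on the cap's axis. The cap turns easily until tight and, held loosely by the wing, rises and falls freely by its own weight. Tight, it carries the bottle; ease off any leftover twist before lifting.
- thread (a point): Centre of the neck's right-handed three-start thread, 115 mm above the bottle's origin. Let c = cap yaw minus bottle yaw. Anticlockwise, at c = 1.25 to 1.45 rad the free cap drops 8 mm (a stop blocks near 1.5). Then clockwise draws it down 4.5 mm per rad until it sits on the rim, cap origin 111 mm above the bottle's; it turns stiff from c about 0.3 and stops near 0, wing square to the bottle.
- holder: Aluminium square holder fixed to the bench, on a black 130 mm square rubber foot; 91 mm square outside, 31 mm high, pocket 75 mm square with its floor 6 mm above the bench. Origin: centre of its underside on the bench; x, y square to the sides.
- tray: Shallow empty steel tray fixed to the bench, 170 x 170 mm, 24 mm high, walls and floor 4 mm. Origin: centre of its underside; x, y square to its sides.
- rack: Orange rack of small white-capped tubes, about 83 x 143 mm, 53 mm high, loose; a bystander. Origin: centre of its underside.
- mouse: Black computer mouse, 105 x 60 mm, 36 mm high, loose; a bystander. Origin: centre of its underside, x along it.
- scanner: Black hand-held barcode scanner lying on the bench, about 175 x 60 mm, 44 mm high, loose; a bystander. Origin: under its head, x along the handle.
Not all that is in view belongs to the job. Of the things that look like the cap, the smaller one is meant. Several things have the shape of the holder; the one meant has the colours described above.

How it is judged (in metres and radians):
On the way, in this order (a step that is already met when the one before it is completed fails the run):
1. the cap, turned backward, has dropped into the start of the thread (z of cap in the frame of bottle below 0.1165 m and angle between the x axis of cap and the x axis of bottle, either way round above 0.9 rad), for 0.1 s.
2. the cap has been turned forward until it is home and tight, the bottle still in its holder (z of cap in the frame of bottle below 0.1122 m and angle between the x axis of cap and the x axis of bottle, either way round below 0.35 rad and z of bottle in the frame of holder below 0.012 m), for 0.2 s.
At the end, for the whole second after the job is handed in: The bottle stands upright (within 3 degrees) and at rest flat on the floor of the tray, with the cap home (top within 2 mm of the rim seat) and turned to within 0.4 rad of tight (wing square to the bottle's sides) (z of cap in the frame of bottle below 0.1127 m and angle between the x axis of cap and the x axis of bottle, either way round below 0.4 rad and z of bottle in the frame of tray between 0.001 and 0.008 m and horizontal distance between bottle and tray below 0.07 m and angle between bottle's own z axis and vertical below 0.05 rad and linear speed of each of bottle, cap below 0.02 m/s); the robot touches nothing.
It fails at once if the cap was lifted off the bottle's neck (z of cap in the frame of bottle above 0.135 m).
It fails at once if the bottle was tipped over (angle between bottle's own z axis and vertical above 0.5 rad).
It fails at once if the bottle was dropped into the tray (moving fast just above its floor) (linear speed of bottle above 0.5 m/s and z of bottle in the frame of tray below 0.034 m and horizontal distance between bottle and tray below 0.1 m).
It fails at once if a bystander was moved (distance of any of rack, mouse, scanner from where it was at the start of the episode above 0.03 m).
It also fails if it takes over 54 s, if anything falls off the work surface, if the arm or the gripper's body presses on something with over 40 N, if the wrist force passes 120 N, or if a joint passes its speed limit or range.

## Robot

A 6-joint arm with a two-finger parallel gripper is mounted at the origin on the work surface. World frame = base frame: x ahead of the robot, y to its left, z up, the work surface at z = 0. Lengths are in m, angles in degrees, forces in N, time in s.
With the tool pointing down it reaches from about 0.3 to 0.75 m from the base axis. Payload 8.5 kg.
Tool frame: the origin (TCP) lies between the finger pads; the fingertips stand env.finger_overhang ahead of it and the grasp point (between the pads) lies 2 mm behind it (env.finger_overhang is the distance from the TCP to the fingertips, in m); z points along the fingers, y is the line along which they close (so a half turn about z gives the same grasp; the last joint's range is limited). The gripper opens to 85 mm and grips with 20 to 120 N. Pads are 22 mm wide; open, the fingers measure 114 mm over their backs; the gripper's body (76 mm by 85 mm) begins 54 mm behind the grasp point. The pads swing forward as they close: fully open they stand 13 mm farther back than shut.
Start: joints at [56.476, 21.807, 74.336, -0, 83.858, -12.336], TCP at [0.199, 0.513, 0.248] pointing down, gripper open.
Joint ranges: [-178.18, 178.18], [-50.72, 133.34], [12.68, 142.11], [-81.47, 261.47], [9.98, 163.14], [-165.26, 165.26]. Speed limits (degrees/s): [136.94, 136.94, 180, 180, 180, 180].

## Interface

Orientations are given as a 3x3 rotation matrix whose columns are the frame's x, y, z axes.
In Python, from rig import env gives the robot as it stands. The module is installed in compiled form; this text tells all that it offers.
- The arm moves only by the tool jog_arm, never from a script. Its arguments are lists of equal length, an entry for each row: "hand": the finger opening in m, from 0 to 0.0854; "travel": the shift along the world's x, y, z in m, a list of three; "yaw": the turn about the world's z in rad. A call has exactly 5 rows; each row shifts and turns the commanded pose from where the row before left it; what a row does not reach is not made up. A row lasts 1/8 s, in which the tool goes at most 62.5 mm and 10.7 degrees, less where a joint would pass 70% of its speed; a pose out of reach is approached as far as the arm can. A call is refused whole if a number of a shift passes 0.0625 or a number of a turn 0.188, either way. A call with a gripper value outside its range is refused whole. The fingers move at their own pace and stop on an object; "grip_force" is the grip in N (left out, the last holds). Time passes only in rows, so rows that do not move let the fingers close, or fill a call up. It gives the time, the measured TCP pose, the force, the opening and the grip force at its end, in the units of the state.
- env.observe(): the state, without advancing time (a new reading comes with each control period).
- env.get_image(name): name is "side" or "top"; returns the picture (480x640x3 uint8, red, green, blue); there is no depth.
- env.calibration(name): a dict with "fx", "fy", "cx", "cy" (pixels), "position" and "rotation" of the camera in the world. Camera axes: x right, y down, z forward; pixel columns grow to the right and rows downward; lengths in m; the calibration is good to about 2 mm. A picture is of the moment at which its call begins. calibration takes no time and is no camera call.
- env.close_job(): hands the job in; it is judged then, once.
The state is a dict: "time_s": time; "q": joint angles; "qvel": joint speeds; "joint_efforts": joint torques, N m; "position": TCP position; "tool_rot": TCP orientation; "ft_force": force on the tool from outside, world axes, zero at the start; "wrist_torque": the same for the moment, N m; "grip_width": finger opening in m; "gripper_force": force on a finger pad.
Only numpy, scipy, OpenCV 4.12 (cv2) and the standard library are available. Lean on these libraries where they do the work, as an engineer would, in place of code of your own. Each camera call takes 0.05 s, during which the arm holds its last target. There are 200 camera calls.

## Working session

There is one attempt and no reset: what is moved stays moved. The work goes in short steps, Python scripts to look and compute and a tool call to move; the robot and the scene stay as the last step left them, time stands still between calls to the robot, and variables do not carry over. Pictures are saved under pics/ and viewed, at most 10 in all, crops included, and the job is handed in when it is done.

Besides the shell and the picture viewer there is one more tool, called after "Call:" as name(argument=value, ...), one argument or row to a line, values as JSON. jog_arm: Moves the arm, as the interface text tells. Its arguments: {"type":"object","properties":{"hand":{"type":"array"},"travel":{"type":"array"},"yaw":{"type":"array"},"grip_force":{"type":"number"}},"required":["hand","travel","yaw"]}

```bash
mkdir -p pics; python3 - <<'E'
from rig import env
import cv2,json
for n in("top","side"):
    cv2.imwrite(f"pics/{n}0.png",env.get_image(n)[:,:,::-1])
    c=env.calibration(n); print(n,{k:(v.tolist() if hasattr(v,'tolist') else v) for k,v in c.items()})
o=env.observe(); print(o["time_s"],o["position"],o["tool_rot"],o["grip_width"],env.finger_overhang)
E
```

```text
top {'fx': 448.57517670478387, 'fy': 448.57517670478387, 'cx': 341.7414932658667, 'cy': 238.30513176294016, 'position': [0.5049164750767978, 0.15359500352895603, 1.185066585574631], 'rotation': [[-0.028835671105427573, -0.9918386480959398, 0.12419581399998367], [-0.9995836709747343, 0.028488616170380742, -0.0045698434733784585], [0.000994380497632218, -0.12427588218120057, -0.992247205244495]]}
side {'fx': 587.5113104560348, 'fy': 587.5113104560348, 'cx': 316.5667047932829, 'cy': 240.26467658207056, 'position': [0.13485045516768343, -0.7843372653634849, 0.9339454999201888], 'rotation': [[0.889607535472347, -0.26258812175959473, 0.3736922679713688], [-0.4564681418486174, -0.5386569279378162, 0.7081564441999134], [0.015338458465164144, -0.8005599242376317, -0.5990563741389868]]}
0.1 [0.19866685 0.51260665 0.24777575] [[-9.32402124e-01  3.61421894e-01 -7.02243513e-04]
 [ 3.61422485e-01  9.32401509e-01 -1.10173758e-03]
 [ 2.56580829e-04 -1.28106905e-03 -9.99999147e-01]] 0.08514459941825814 0.017
```

View pics/top0.png

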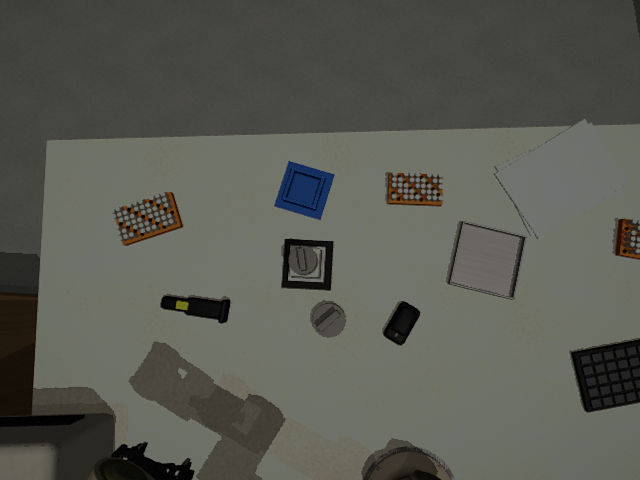

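View pics/side0.png

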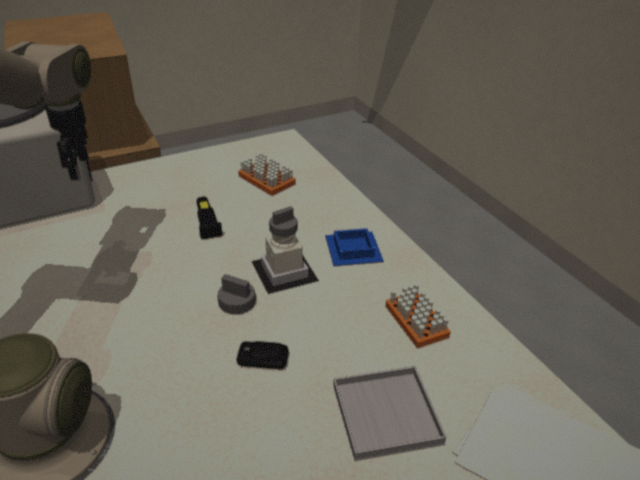

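The top view shows the bottle and cap in the black-footed holder at about (306,262), the empty tray at (486,260), and a decoy cap at (328,319). In the side view the cap is at (284,222) and the tray at (388,410).

```bash
python3 - <<'E'
import cv2,numpy as np
t=cv2.imread("pics/top0.png");s=cv2.imread("pics/side0.png")
a=cv2.resize(t[230:300,270:345],(0,0),fx=5.3,fy=5.3,interpolation=cv2.INTER_CUBIC)
b=cv2.resize(s[200:290,245:325],(0,0),fx=5,fy=5,interpolation=cv2.INTER_CUBIC)
h=max(a.shape[0],b.shape[0]);o=np.zeros((h,a.shape[1]+b.shape[1],3),np.uint8)
o[:a.shape[0],:a.shape[1]]=a;o[:b.shape[0],a.shape[1]:]=b
o=np.clip(o*1.6,0,255).astype(np.uint8);print(o.shape,a.shape)
cv2.imwrite("pics/crop1.png",o)
E
```

```text
(450, 798, 3) (371, 398, 3)
```

View pics/crop1.png

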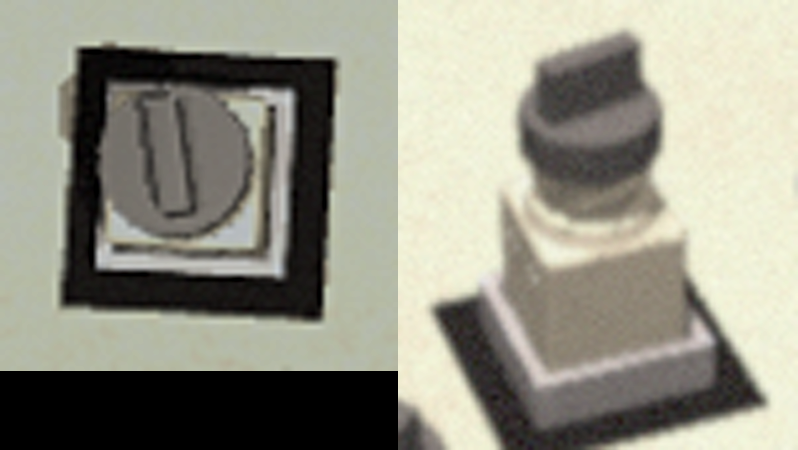

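The crop shows the foot corners at (78,46),(337,60),(322,320),(61,304). The wing top has corners at about (137,94),(176,91),(196,212),(162,216) and is turned a little anticlockwise from the holder. In the side part the wing top runs from (540,68) to (635,35).

```bash
cat > h.py <<'E'
from rig import env
import numpy as np, cv2
def ray(n,p,z):
    c=env.calibration(n);R=np.array(c["rotation"]);o=np.array(c["position"])
    d=R@np.array([(p[0]-c["cx"])/c["fx"],(p[1]-c["cy"])/c["fy"],1.]);return (o+d*(z-o[2])/d[2])[:2]
def proj(n,P):
    c=env.calibration(n);q=(np.array(P)-c["position"])@np.array(c["rotation"])
    return q[:,:2]/q[:,2:]*[c["fx"],c["fy"]]+[c["cx"],c["cy"]]
E
python3 - <<'E'
from h import *
f=lambda x,y:(270+(x+.5)/5.3-.5,230+(y+.5)/5.3-.5)
def show(nm,ps,z):
    w=np.array([ray("top",p,z) for p in ps]);e=np.roll(w,-1,0)-w
    print(nm,w.mean(0).round(4),np.linalg.norm(e,axis=1).round(4),np.degrees(np.arctan2(e[:,1],e[:,0])).round(1));return w.mean(0)
show("foot",[f(*p) for p in[(78,46),(337,60),(322,320),(61,304)]],0.002)
w=show("wing",[f(*p) for p in[(137,94),(178,91),(196,213),(160,216)]],.183)
print("capdisc",ray("top",f(176,160),.153))
t=show("tray",[(461,222),(525,237),(514,298),(448,285)],.024)
# side check: projected wing bar top and cap
g=lambda q:(q-[244.5,199.5])*5+[397.5,-.5]
print(g(proj("side",[[*w,.183],[*w,.153]])), proj("side",[[*t,.004]]))
E
```

```text
foot [0.5877 0.2411] [0.1301 0.1296 0.1294 0.1288] [-94.8 175.2  84.9  -4.5]
wing [0.5874 0.2409] [0.0174 0.0523 0.0152 0.0527] [ -87.4 -172.7   93.1    9.7]
capdisc [0.58680647 0.23998829]
tray [ 0.5822 -0.2267] [0.1705 0.162  0.1717 0.1688] [-105.1  165.4   77.2  -15. ]
[[589.74581017  50.63750033]
 [590.97040719 104.41312115]] [[384.34383361 411.72229235]]
```

Call:
jog_arm(
  hand=[0.04,0.04,0.04,0.04,0.04],
  travel=[
    [0.039,-0.027,0],
    [0.039,-0.027,0],
    [0.039,-0.027,0],
    [0.039,-0.027,0],
    [0.039,-0.027,0],
  ],
  yaw=[0.052,0.052,0.052,0.052,0.052],
  grip_force=20,
)

```text
time_s: 0.72
position: [0.3948, 0.3767, 0.248]
tool_rot: [[-0.994, 0.108, -0.001], [0.108, 0.994, -0.0], [0.001, -0.0, -1.0]]
ft_force: [0.3, 0.1, 0.6]
grip_width: 0.04
gripper_force: 0.0
```

Call:
jog_arm(
  hand=[0.04,0.04,0.04,0.04,0.04],
  travel=[
    [0.039,-0.027,0],
    [0.039,-0.027,0],
    [0.039,-0.027,0],
    [0.039,-0.027,0],
    [0.038,-0.0265,0],
  ],
  yaw=[0.052,0.052,0.052,0.052,0.052],
)

```text
time_s: 1.35
position: [0.5889, 0.2422, 0.2479]
tool_rot: [[-0.989, -0.151, -0.001], [-0.151, 0.989, -0.0], [0.001, 0.0, -1.0]]
ft_force: [-1.2, 0.7, -0.7]
grip_width: 0.0395
gripper_force: 0.0
```

```bash
cat > st.py <<'E'
from h import *
o=env.observe();R=np.array(o["tool_rot"])
print("t",round(o["time_s"],2),"p",np.round(o["position"],4),"yang",np.degrees(np.arctan2(R[1,1],R[0,1])).round(1),"z",R[:,2].round(3),"q",np.round(o["q"],1),"w",round(o["grip_width"],4),"F",np.round(o["ft_force"],1),"M",np.round(o["wrist_torque"],2),"gf",o["gripper_force"])
E
python3 st.py
```

```text
t 1.35 p [0.5889 0.2422 0.2479] yang 98.7 z [-0.001 -0.    -1.   ] q [ 11.7  30.8  59.2   0.   90.1 -87. ] w 0.0395 F [-1.2  0.7 -0.7] M [ 0.04  0.01 -0.02] gf 0.0
```

Joint 6 would come near its limit on the backward turn, so I'll take the half-turn-equivalent grasp.

Call:
jog_arm(
  hand=[0.04,0.04,0.04,0.04,0.04],
  travel=[
    [0,0,0],
    [0,0,0],
    [0,0,0],
    [0,0,0],
    [0,0,0],
  ],
  yaw=[-0.157,-0.157,-0.157,-0.157,-0.157],
)

```text
time_s: 1.98
position: [0.5877, 0.2433, 0.2478]
tool_rot: [[-0.802, 0.597, -0.001], [0.597, 0.802, -0.0], [0.001, -0.001, -1.0]]
ft_force: [0.3, 0.6, 0.2]
grip_width: 0.04
gripper_force: 0.0
```

Call:
jog_arm(
  hand=[0.04,0.04,0.04,0.04,0.04],
  travel=[
    [0,0,0],
    [0,0,0],
    [0,0,0],
    [0,0,0],
    [0,0,0],
  ],
  yaw=[-0.157,-0.157,-0.157,-0.157,-0.157],
)

```text
time_s: 2.6
position: [0.5876, 0.2433, 0.2478]
tool_rot: [[-0.145, 0.989, -0.001], [0.989, 0.145, -0.0], [-0.0, -0.001, -1.0]]
ft_force: [-0.0, 0.6, 0.6]
grip_width: 0.0399
gripper_force: 0.0
```

Call:
jog_arm(
  hand=[0.04,0.04,0.04,0.04,0.04],
  travel=[
    [0,0,0],
    [0,0,0],
    [0,0,0],
    [0,0,0],
    [0,0,0],
  ],
  yaw=[-0.157,-0.157,-0.157,-0.157,-0.157],
)

```text
time_s: 3.22
position: [0.5877, 0.2433, 0.2478]
tool_rot: [[0.597, 0.803, -0.001], [0.803, -0.597, -0.0], [-0.001, -0.001, -1.0]]
ft_force: [-0.5, -0.1, 0.1]
grip_width: 0.0397
gripper_force: 0.0
```

Call:
jog_arm(
  hand=[0.04,0.04,0.04,0.04,0.04],
  travel=[
    [0,0,0],
    [0,0,0],
    [0,0,0],
    [0,0,0],
    [-0.0013,-0.001,0],
  ],
  yaw=[-0.157,-0.157,-0.157,-0.157,-0.157],
)

```text
time_s: 3.85
position: [0.5863, 0.2423, 0.2478]
tool_rot: [[0.989, 0.146, -0.001], [0.146, -0.989, -0.0], [-0.001, 0.0, -1.0]]
ft_force: [-0.1, -0.5, -0.2]
grip_width: 0.0399
gripper_force: 0.0
```

Call:
jog_arm(
  hand=[0.04,0.04,0.04,0.04,0.04],
  travel=[
    [0,0,-0.02],
    [0,0,-0.02],
    [0,0,-0.02],
    [0,0,-0.007],
    [0,0,0],
  ],
  yaw=[0,0,0,0,0],
)

```text
time_s: 4.47
position: [0.5865, 0.2423, 0.1812]
tool_rot: [[0.988, 0.151, -0.001], [0.151, -0.988, -0.0], [-0.001, 0.0, -1.0]]
ft_force: [0.6, 1.0, -0.1]
grip_width: 0.0402
gripper_force: 0.0
```

```bash
python3 st.py; python3 - <<'E'
from h import *
t=env.get_image("top")[:,:,::-1];s=env.get_image("side")[:,:,::-1]
a=cv2.resize(t[220:300,270:350],(0,0),fx=5,fy=5,interpolation=cv2.INTER_CUBIC)
b=cv2.resize(s[185:265,245:325],(0,0),fx=5,fy=5,interpolation=cv2.INTER_CUBIC)
cv2.imwrite("pics/c2.png",cv2.convertScaleAbs(np.hstack([a,b]),alpha=1.6))
E
```

```text
t 4.47 p [0.5865 0.2423 0.1812] yang -81.3 z [-0.001 -0.    -1.   ] q [11.8 33.2 66.   0.  80.8 93.1] w 0.0402 F [ 0.6  1.  -0.1] M [-0.   -0.01  0.02] gf 0.0
```

View pics/c2.png

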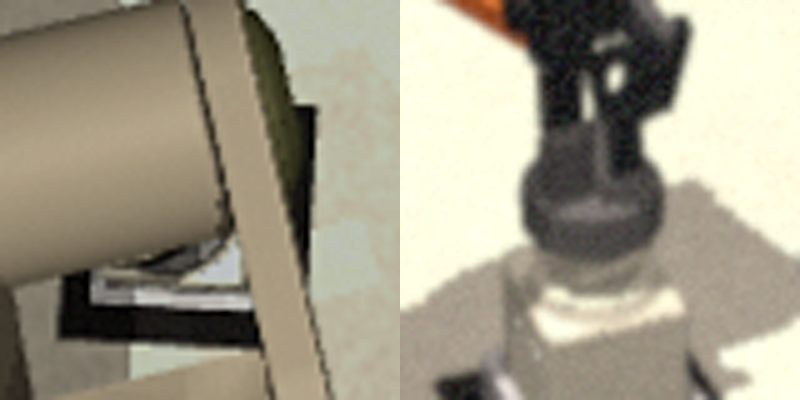

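The side view shows both fingers straddling the wing around (590,150), above the cap's top. I'll lower a little and close loosely.

Call:
jog_arm(
  hand=[0.04,0.03,0.017,0.017,0.017],
  travel=[
    [0.001,-0.0013,-0.004],
    [0,0,-0.003],
    [0,0,0],
    [0,0,0],
    [0,0,0],
  ],
  yaw=[0,0,0,0,0],
)

```text
time_s: 5.2
position: [0.5875, 0.241, 0.1745]
tool_rot: [[0.988, 0.151, 0.0], [0.151, -0.988, 0.0], [0.0, -0.0, -1.0]]
ft_force: [0.3, 0.3, -0.0]
grip_width: 0.0171
gripper_force: 0.0
```

```bash
python3 st.py
```

```text
t 5.2 p [0.5875 0.241  0.1745] yang -81.3 z [ 0.  0. -1.] q [11.6 33.5 66.6  0.  79.9 92.9] w 0.0171 F [ 0.3  0.3 -0. ] M [ 0.05 -0.04 -0.02] gf 0.0
```

Call:
jog_arm(
  hand=[0.016,0.016,0.016,0.016,0.016],
  travel=[
    [0,0,0],
    [0,0,0],
    [0,0,0],
    [0,0,0],
    [0,0,0],
  ],
  yaw=[0.12,0.12,0.12,0.12,0.12],
)

```text
time_s: 5.82
position: [0.5875, 0.241, 0.1744]
tool_rot: [[0.728, 0.686, 0.0], [0.686, -0.728, 0.0], [0.0, 0.0, -1.0]]
ft_force: [-0.1, 0.6, -0.4]
grip_width: 0.0158
gripper_force: 0.5
```

Call:
jog_arm(
  hand=[0.016,0.016,0.016,0.016,0.016],
  travel=[
    [0,0,0],
    [0,0,0],
    [0,0,0],
    [0,0,0],
    [0,0,0],
  ],
  yaw=[0.12,0.12,0.12,0.12,0],
)

```text
time_s: 6.45
position: [0.5875, 0.241, 0.1744]
tool_rot: [[0.334, 0.943, 0.0], [0.943, -0.334, 0.0], [0.0, 0.0, -1.0]]
ft_force: [-0.4, -0.5, 0.4]
grip_width: 0.0161
gripper_force: 0.0
```

```bash
python3 st.py; python3 - <<'E'
from h import *
s=env.get_image("side")[:,:,::-1]
b=cv2.resize(s[185:285,245:325],(0,0),fx=5,fy=5,interpolation=cv2.INTER_CUBIC)
cv2.imwrite("pics/c3.png",cv2.convertScaleAbs(b,alpha=1.6))
E
```

```text
t 6.45 p [0.5875 0.241  0.1744] yang -19.5 z [ 0.  0. -1.] q [11.6 33.5 66.6  0.  79.9 31.1] w 0.0161 F [-0.4 -0.5  0.4] M [-0.02  0.05 -0.03] gf 0.0
```

View pics/c3.png

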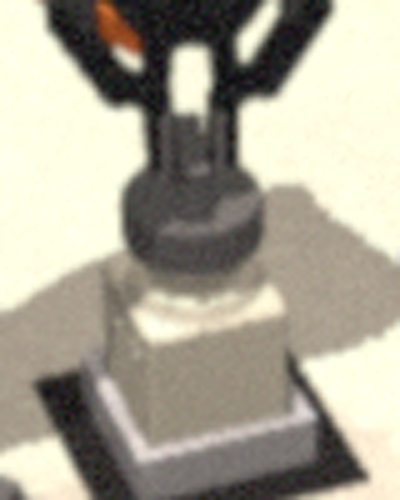

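The wing followed the hand, and the skirt's lower edge is at crop row ~272 against ~260 before, so it seems to have dropped. I'll check it numerically.

```bash
cat > edge.py <<'E'
from h import *
import sys
def prof(im):
    g=im[:,:,1].astype(float)[:,279:290].mean(1); return g
g0=prof(cv2.imread("pics/side0.png")); g1=prof(env.get_image("side"))
# skirt lower edge: strongest dark->bright row
for g in (g0,g1):
    x=np.arange(225,250,.1);v=np.interp(x,np.arange(480),cv2.GaussianBlur(g.reshape(-1,1),(1,5),1).ravel());d=np.gradient(v)
    print("skirt bottom row",round(x[d.argmax()],1), g[228:248].astype(int))
p=lambda z:proj("side",[[.5875-.033*.43,.241-.033*.9,z]])[0,1]
print("px for 8 mm",p(.121)-p(.129))
E
python3 edge.py
```

```text
skirt bottom row 243.2 [ 69  54  45  42  44  43  41  43  50  61  70  74  75  73  72  85 112 133
 128 120]
skirt bottom row 243.2 [ 55  64  72  67  54  47  46  46  45  45  49  56  66  71  74  87 113 135
 135 129]
px for 8 mm 2.7858379499912758
```

The skirt edge is 2.7 px lower (2.8 px expected for 8 mm), so the cap has dropped in. Next I'll lower the hand and turn clockwise with a loose grip.

Call:
jog_arm(
  hand=[0.016,0.016,0.016,0.016,0.016],
  travel=[
    [0,0,-0.004],
    [0,0,-0.004],
    [0,0,0],
    [0,0,0],
    [0,0,0],
  ],
  yaw=[0,0,-0.1,-0.1,-0.1],
)

```text
time_s: 7.18
position: [0.5874, 0.241, 0.1659]
tool_rot: [[0.6, 0.8, -0.001], [0.8, -0.6, -0.0], [-0.0, -0.0, -1.0]]
ft_force: [-0.0, 0.2, 0.3]
grip_width: 0.0157
gripper_force: 0.2
```

Call:
jog_arm(
  hand=[0.016,0.016,0.016,0.016,0.016],
  travel=[
    [0,0,0],
    [0,0,0],
    [0,0,0],
    [0,0,-0.001],
    [0,0,-0.001],
  ],
  yaw=[-0.12,-0.12,-0.12,-0.12,-0.12],
)

```text
time_s: 7.8
position: [0.5875, 0.2411, 0.1644]
tool_rot: [[0.947, 0.322, 0.0], [0.322, -0.947, 0.0], [0.0, -0.0, -1.0]]
ft_force: [-1.3, 1.0, 3.1]
grip_width: 0.0161
gripper_force: 2.2
```

```bash
python3 st.py; python3 edge.py
```

```text
t 7.8 p [0.5875 0.2411 0.1644] yang -71.2 z [ 0.  0. -1.] q [11.6 34.  67.4  0.  78.6 82.9] w 0.0161 F [-1.3  1.   3.1] M [0.06 0.11 0.03] gf 2.2156355070183054
skirt bottom row 243.2 [ 69  54  45  42  44  43  41  43  50  61  70  74  75  73  72  85 112 133
 128 120]
skirt bottom row 243.2 [ 52  64  72  73  71  60  49  45  47  45  45  47  51  61  71  85 104 126
 132 129]
px for 8 mm 2.7858379499912758
```

Call:
jog_arm(
  hand=[0.01,0.01,0.01,0.01,0.01],
  travel=[
    [0,0,0],
    [0,0,0],
    [0,0,0],
    [0,0,-0.0004],
    [0,0,-0.0004],
  ],
  yaw=[0,0,0,-0.08,-0.08],
  grip_force=70,
)

```text
time_s: 8.48
position: [0.5876, 0.241, 0.1644]
tool_rot: [[0.986, 0.169, 0.001], [0.169, -0.986, 0.0], [0.001, 0.0, -1.0]]
ft_force: [-2.1, 0.3, 9.0]
grip_width: 0.0125
gripper_force: 70.3
```

```bash
python3 st.py
```

```text
t 8.47 p [0.5876 0.241  0.1644] yang -80.3 z [ 0.001  0.    -1.   ] q [11.6 34.  67.4 -0.  78.5 91.9] w 0.0125 F [-2.1  0.3  9. ] M [-0.02  0.42  0.13] gf 70.32017469406128
```

Call:
jog_arm(
  hand=[0.01,0.01,0.01,0.01,0.01],
  travel=[
    [0,0,-0.0003],
    [0,0,-0.0003],
    [0,0,-0.0003],
    [0,0,-0.0002],
    [0,0,0],
  ],
  yaw=[-0.07,-0.07,-0.07,-0.05,0],
)

```text
time_s: 9.1
position: [0.588, 0.2411, 0.1644]
tool_rot: [[0.996, -0.088, 0.003], [-0.088, -0.996, 0.0], [0.003, -0.001, -1.0]]
ft_force: [-1.7, -0.0, 12.1]
grip_width: 0.0127
gripper_force: 70.9
```

```bash
python3 st.py; python3 edge.py
```

```text
t 9.1 p [0.588  0.2411 0.1644] yang -95.0 z [ 0.003  0.    -1.   ] q [ 11.6  34.   67.4  -0.   78.4 106.7] w 0.0127 F [-1.7 -0.  12.1] M [-0.09  0.52 -0.  ] gf 70.94358444213867
skirt bottom row 243.2 [ 69  54  45  42  44  43  41  43  50  61  70  74  75  73  72  85 112 133
 128 120]
skirt bottom row 243.2 [ 49  54  66  71  71  60  50  44  45  44  46  47  51  60  72  85 103 122
 131 129]
px for 8 mm 2.7858379499912758
```

The cap's edge hasn't moved since c≈0.4, so it is on the rim and the upward force is just me pressing. I'll relieve z and turn slightly further to feel for the stop.

Call:
jog_arm(
  hand=[0.01,0.01,0.01,0.01,0.01],
  travel=[
    [0,0,0.001],
    [0,0,0.0005],
    [0,0,0],
    [0,0,0],
    [0,0,0],
  ],
  yaw=[0,0,-0.03,-0.03,0],
)

```text
time_s: 9.78
position: [0.5873, 0.241, 0.1644]
tool_rot: [[0.989, -0.147, 0.0], [-0.147, -0.989, -0.0], [0.0, 0.0, -1.0]]
ft_force: [-2.8, -0.4, 7.6]
grip_width: 0.013
gripper_force: 70.4
```

```bash
python3 st.py
```

```text
t 9.78 p [0.5873 0.241  0.1644] yang -98.4 z [ 0. -0. -1.] q [ 11.7  34.   67.4  -0.   78.6 110.1] w 0.013 F [-2.8 -0.4  7.6] M [-0.04  0.31  0.6 ] gf 70.43235182762146
```

Torque rose to 0.6 N m, so that is the stop. I'll ease the twist off and start the lift slowly.

Call:
jog_arm(
  hand=[0.01,0.01,0.01,0.01,0.01],
  travel=[
    [0,0,0],
    [0,0,0.0005],
    [0,0,0.0015],
    [0,0,0.005],
    [0,0,0.006],
  ],
  yaw=[0.03,0.025,0,0,0],
)

```text
time_s: 10.4
position: [0.5873, 0.2409, 0.1766]
tool_rot: [[0.996, -0.093, -0.001], [-0.093, -0.996, -0.0], [-0.001, 0.001, -1.0]]
ft_force: [-0.1, -0.1, -3.0]
grip_width: 0.0126
gripper_force: 68.5
```

```bash
python3 st.py; python3 - <<'E'
from h import *
s=env.get_image("side")[:,:,::-1]
b=cv2.resize(s[185:285,245:325],(0,0),fx=5,fy=5,interpolation=cv2.INTER_CUBIC)
cv2.imwrite("pics/c4.png",cv2.convertScaleAbs(b,alpha=1.6))
E
```

```text
t 10.4 p [0.5873 0.2409 0.1766] yang -95.4 z [-0.001 -0.    -1.   ] q [ 11.6  33.4  66.3  -0.   80.3 107. ] w 0.0126 F [-0.1 -0.1 -3. ] M [-0.   -0.08 -0.01] gf 68.50998759269714
```

View pics/c4.png

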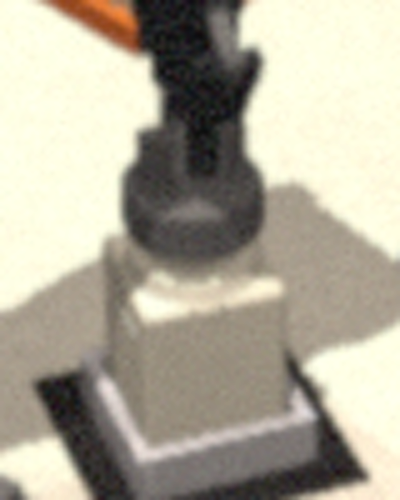

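Fz reads −3.0 N, close to the whole bottle's weight, and the picture shows the bottle's shoulder corner about 10 px higher with the cap still seated. Carrying on with the lift and the move to the tray.

Call:
jog_arm(
  hand=[0.01,0.01,0.01,0.01,0.01],
  travel=[
    [0,0,0.008],
    [0,0,0.014],
    [0,0,0.018],
    [0,0,0.013],
    [0,0,0.005],
  ],
  yaw=[0,0,0,0,0],
)

```text
time_s: 11.08
position: [0.5876, 0.2411, 0.2361]
tool_rot: [[0.996, -0.093, 0.002], [-0.093, -0.996, 0.0], [0.002, -0.0, -1.0]]
ft_force: [-0.3, 0.4, -4.3]
grip_width: 0.0126
gripper_force: 68.6
```

Call:
jog_arm(
  hand=[0.01,0.01,0.01,0.01,0.01],
  travel=[
    [0,-0.01,0],
    [0,-0.02,0],
    [0,-0.028,0],
    [0,-0.032,0],
    [0,-0.032,0],
  ],
  yaw=[0,0,0,0,0],
)

```text
time_s: 11.7
position: [0.5871, 0.1166, 0.2344]
tool_rot: [[0.996, -0.094, -0.001], [-0.094, -0.996, -0.0], [-0.001, 0.0, -1.0]]
ft_force: [-0.3, 0.1, -4.4]
grip_width: 0.0126
gripper_force: 68.5
```

Call:
jog_arm(
  hand=[0.01,0.01,0.01,0.01,0.01],
  travel=[
    [-0.001,-0.032,0],
    [-0.001,-0.032,0],
    [-0.001,-0.032,0],
    [-0.001,-0.032,0],
    [-0.001,-0.032,0],
  ],
  yaw=[0,0,0,0,0],
)

```text
time_s: 12.32
position: [0.5817, -0.0433, 0.2345]
tool_rot: [[0.996, -0.094, -0.001], [-0.094, -0.996, -0.0], [-0.001, 0.0, -1.0]]
ft_force: [0.6, -0.1, -4.2]
grip_width: 0.0128
gripper_force: 68.5
```

Call:
jog_arm(
  hand=[0.01,0.01,0.01,0.01,0.01],
  travel=[
    [0,-0.032,0],
    [0,-0.032,0],
    [0,-0.032,0],
    [0,-0.032,0],
    [0,-0.026,0],
  ],
  yaw=[0,0,0,0,0],
)

```text
time_s: 12.95
position: [0.5814, -0.1974, 0.2344]
tool_rot: [[0.996, -0.095, -0.001], [-0.095, -0.996, 0.0], [-0.001, -0.0, -1.0]]
ft_force: [1.1, -0.1, -3.7]
grip_width: 0.0129
gripper_force: 68.5
```

Call:
jog_arm(
  hand=[0.01,0.01,0.01,0.01,0.01],
  travel=[
    [0,-0.017,0],
    [0,-0.008,0],
    [0,0,0],
    [0,0,0],
    [0,0,0],
  ],
  yaw=[0,0,0,0,0],
)

```text
time_s: 13.58
position: [0.5826, -0.2193, 0.235]
tool_rot: [[0.996, -0.092, 0.0], [-0.092, -0.996, 0.0], [0.0, -0.0, -1.0]]
ft_force: [-1.1, -0.9, -4.1]
grip_width: 0.0128
gripper_force: 68.5
```

```bash
python3 st.py
```

```text
t 13.57 p [ 0.5826 -0.2193  0.235 ] yang -95.3 z [ 0.  0. -1.] q [-31.5  29.7  63.2   0.   87.   63.8] w 0.0128 F [-1.1 -0.9 -4.1] M [ 0.03 -0.03 -0.02] gf 68.54214906692505
```

Call:
jog_arm(
  hand=[0.01,0.01,0.01,0.01,0.01],
  travel=[
    [0,-0.003,-0.01],
    [0,-0.003,-0.018],
    [0,0,-0.018],
    [0,0,-0.012],
    [0,0,-0.006],
  ],
  yaw=[0,0,0,0,0],
)

```text
time_s: 14.2
position: [0.5824, -0.2259, 0.1701]
tool_rot: [[0.996, -0.093, -0.001], [-0.093, -0.996, 0.0], [-0.001, -0.0, -1.0]]
ft_force: [-0.1, -0.1, -4.2]
grip_width: 0.0123
gripper_force: 68.5
```

Call:
jog_arm(
  hand=[0.01,0.01,0.01,0.01,0.01],
  travel=[
    [0,0,-0.002],
    [0,0,-0.002],
    [0,0,-0.0015],
    [0,0,-0.001],
    [0,0,-0.001],
  ],
  yaw=[0,0,0,0,0],
)

```text
time_s: 14.82
position: [0.5825, -0.226, 0.1635]
tool_rot: [[0.996, -0.093, 0.0], [-0.093, -0.996, -0.0], [0.0, 0.0, -1.0]]
ft_force: [0.5, -0.5, -4.6]
grip_width: 0.0125
gripper_force: 68.5
```

```bash
python3 st.py
```

```text
t 14.82 p [ 0.5825 -0.226   0.1635] yang -95.3 z [ 0. -0. -1.] q [-32.   33.1  69.3   0.   77.6  63.3] w 0.0125 F [ 0.5 -0.5 -4.6] M [ 0.12 -0.02 -0.06] gf 68.51039528846741
```

Call:
jog_arm(
  hand=[0.01,0.01,0.01,0.01,0.01],
  travel=[
    [0,0,-0.0005],
    [0,0,-0.0005],
    [0,0,-0.0005],
    [0,0,-0.0003],
    [0,0,0],
  ],
  yaw=[0,0,0,0,0],
)

```text
time_s: 15.45
position: [0.5826, -0.2261, 0.1624]
tool_rot: [[0.996, -0.093, 0.001], [-0.093, -0.996, -0.001], [0.001, 0.001, -1.0]]
ft_force: [-2.0, 0.7, 4.4]
grip_width: 0.0124
gripper_force: 69.8
```

Contact came at z = 0.1624 as computed (Fz from −4.6 to +4.4). Releasing and retreating straight up.

Call:
jog_arm(
  hand=[0.015,0.02,0.03,0.034,0.034],
  travel=[
    [0,0,0],
    [0,0,0],
    [0,0,0],
    [0,0,0],
    [0,0,0.004],
  ],
  yaw=[0,0,0,0,0],
)

```text
time_s: 16.08
position: [0.5824, -0.2259, 0.1655]
tool_rot: [[0.996, -0.093, -0.001], [-0.093, -0.996, 0.0], [-0.001, -0.0, -1.0]]
ft_force: [0.2, 0.5, -0.0]
grip_width: 0.0339
gripper_force: 0.0
```

Call:
jog_arm(
  hand=[0.034,0.034,0.034,0.034,0.034],
  travel=[
    [0,0,0.01],
    [0,0,0.02],
    [0,0,0.03],
    [0,0,0.03],
    [0,0,0.03],
  ],
  yaw=[0,0,0,0,0],
)

```text
time_s: 16.7
position: [0.5824, -0.226, 0.2875]
tool_rot: [[0.996, -0.093, 0.001], [-0.093, -0.996, -0.001], [0.001, 0.0, -1.0]]
ft_force: [0.1, 0.0, 0.6]
grip_width: 0.0339
gripper_force: 0.0
```

Call:
jog_arm(
  hand=[0.034,0.034,0.034,0.034,0.034],
  travel=[
    [-0.04,0.04,0],
    [-0.04,0.04,0],
    [-0.04,0.04,0],
    [-0.02,0.02,0],
    [0,0,0],
  ],
  yaw=[0,0,0,0,0],
)

```text
time_s: 17.32
position: [0.4416, -0.0849, 0.287]
tool_rot: [[0.996, -0.092, 0.002], [-0.092, -0.996, -0.001], [0.002, 0.001, -1.0]]
ft_force: [0.6, -0.2, -0.7]
grip_width: 0.0339
gripper_force: 0.0
```

```bash
python3 st.py; python3 - <<'E'
from h import *
t=env.get_image("top")[:,:,::-1];s=env.get_image("side")[:,:,::-1]
a=cv2.resize(t[200:320,430:550],(400,400),interpolation=cv2.INTER_CUBIC)
b=cv2.resize(s[320:460,320:460],(400,400),interpolation=cv2.INTER_CUBIC)
cv2.imwrite("pics/c5.png",cv2.convertScaleAbs(np.hstack([a,b]),alpha=1.6))
E
```

```text
t 17.32 p [ 0.4416 -0.0849  0.287 ] yang -95.3 z [ 0.002 -0.001 -1.   ] q [-26.    9.9  84.8   0.   85.1  69.2] w 0.0339 F [ 0.6 -0.2 -0.7] M [-0.03 -0.03 -0.02] gf 0.0
```

View pics/c5.png

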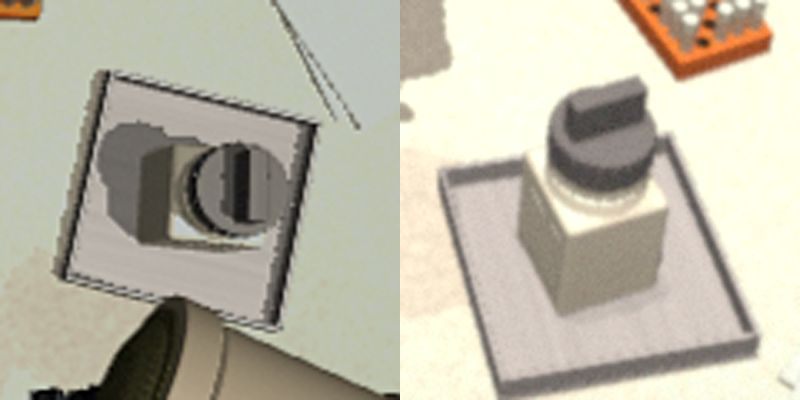

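The bottle stands upright in the middle of the tray (side crop base ~(570,310)). The cap is seated with its wing square to the bottle, and the arm is clear, so I'm handing in.

```bash
python3 -c "
from rig import env
print(env.close_job())"
```

```text
the job is handed in; nothing more can be done
None
```

The job is handed in at about 17 s: the cap dropped into the thread and was turned home and tight, and the closed bottle stands upright in the steel tray with the arm clear; no verdict came back.

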